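# Set the spindle brake of a lapping machine through its slot

## Robot

A 7-joint arm with a two-finger parallel gripper is mounted at the origin on the work surface. World frame = base frame: x ahead of the robot, y to its left, z up, the work surface at z = 0. Lengths are in m, angles in rad, forces in N, time in s.
With the tool pointing down it reaches from about 0.4 to 0.75 m from the base axis. Payload 19.5 kg.
Tool frame: the origin (TCP) lies at the very end of the fingers, on their centre line; the grasp point (between the pads) lies 19 mm behind it; z points along the fingers, y is the direction in which the jaws open and shut (so a half turn about z gives the same grasp; the last joint's range is limited). The gripper opens to 85 mm and grips with 20 to 120 N. Pads are 22 mm wide; open, the fingers measure 114 mm over their backs; the gripper's body (76 mm by 85 mm) begins 54 mm behind the grasp point. The pads swing forward as they close: fully open they stand 13 mm farther back than shut.
Start: joints at [-1.389, 0.707, -0.028, 1.485, 0.022, 0.951, -0.075], TCP at [0.128, 0.561, 0.231] pointing down, gripper open.
Joint ranges: [-2.71, 2.71], [-0.32, 2.16], [-1.57, 1.52], [0, 2.45], [-1.46, 4.6], [0, 2.02], [-2.83, 2.83]. Speed limits (rad/s): [1.89, 1.89, 2.57, 2.57, 3.01, 3.01, 3.01].

## Interface

Orientations are given as [roll, pitch, yaw] about the fixed x, y, z axes, in that order (R = Rz(yaw) Ry(pitch) Rx(roll)).
In Python, from plant import arm gives the robot as it stands.
- The arm moves only by the tool arm_command, never from a script. Its argument "rows" is a list of rows, each a list of 3 entries, a list of its own where there are three numbers: the shift along the tool's x, y, z in cm, then the turn, a rotation vector about the tool's x, y, z in rad, then the gripper's target within -1 to 1 (fully open at 1, half-way at 0, shut at -1). A call has 1 to 8 rows; each row is the pose to reach, as a shift and turn from the pose measured when the call began, along the tool's axes at that moment; what a row does not reach only later rows make up. A row lasts 1/10 s, in which the tool goes at most 50 mm and 8.59 degrees, less where a joint would pass 70% of its speed; a pose out of reach is approached as far as the arm can. A call with a gripper value outside its range is refused whole. The fingers move at their own pace and stop on an object; "force" is the grip in N (left out, the last holds). Time passes only in rows, so rows that repeat a pose let the fingers close. It gives the time, the measured TCP pose, the force and the opening at its end, in the units of the state.
- arm.get_state(): the state, without advancing time (a new reading comes with each control period).
- arm.read_camera(name): name is "side" or "top"; returns a dict with "frame" (420x560x3 uint8, red, green, blue), "mtx" (3x3 intrinsics, pixels), "R" (3x3) and "t" (3): a world point X has camera coordinates R X + t. Camera axes: x right, y down, z forward; pixel columns grow to the right and rows downward; lengths in m; the calibration is good to about 2 mm. A picture is of the moment at which its call begins. There is no depth.
- arm.finish_job(): hands the job in, once; it reports no verdict.
The state is a dict: "time_s": time; "qpos": joint angles; "qd": joint speeds; "tau": joint torques, N m; "eef_pos": TCP position; "tcp_rot": TCP orientation; "force": force on the tool from outside, world axes, zero at the start; "moment": the same for the moment, N m; "finger_gap": opening from 0.0 (shut) to 1.0 (fully open).
Only numpy, scipy, OpenCV 4.12 (cv2) and the standard library are available. Lean on these libraries where they do the work, as an engineer would, in place of code of your own. Each camera call takes 0.05 s, during which the arm holds its last target. There are 200 camera calls.

## Task

Take the wooden-handled adjusting blade out of the tool stand and, through the narrow slot in the top of the spindle brake housing, advance the star wheel tooth by tooth until the dial pointer stands between the two index pins. Work by feel and gently: the blade must never be forced against the wheel or the cover. Then put the blade back in its pocket of the stand, upright and fully down, and leave everything else where it is.

Things in the scene. Friction and masses are not known exactly. Their poses are not given: they have to be found in the camera images.
- brake: Fixed green spindle brake housing with a bare steel cover, 70 (x) x 110 (y) x 95 mm high, base 90 x 140 mm, a steel brake drum on its -x side and a dial on its +x side. Origin: centre of the underside, z up, y along the slot. It counts as forced if anything presses on the housing or its wheel with more than 20 N.
- slot (a point): Centre of the access slot, level with the top of the cover (95 mm up). The slot is 13 mm wide (brake x) and 26 mm long (brake y), through a 5 mm cover. A blade tip 12.5 to 14 mm below this point is well in a notch of the wheel and clear of its bottom (17 mm); a blade that stops 8 to 9 mm below it stands on a tooth: lift, shift a few mm along the slot and try again.
- axle (a point): Centre of the steel star wheel, 35 mm under the slot, axis along brake x. 12 broad teeth, 12 mm wide along x, tip radius 27 mm, with 12 radial notches between them (30 degrees apart), parallel-sided, 6 mm wide, down to 18 mm radius. The wheel resists with about 4 N at the tooth and stays where it is left. It has 11 degrees of free play either way on its shaft: where its notches are has to be felt.
- toothtop (a point): Highest point of the wheel's tooth circle, 8 mm under the slot's centre. A tooth is pushed here with the flat of the blade along brake +y; this raises the joint indicator (pushing along -y lowers it). About one tooth is gained in each stroke along the slot; then lift out, go back and take the next tooth.
- indicator (a joint): Angle of the wheel's shaft and its black dial pointer (rad). 0: pointer level, towards brake -y; pi/2 (1.571): straight up, midway between the two index pins: the setting wanted. Facing the dial, the pointer turns clockwise as the value grows. Starts at 0 to 0.6. It is clear between the pins from 1.421 to 1.721.
- dial (a point): Centre of the white dial (radius 46 mm, top edge 11 mm above the cover) on the +x side of the brake; the two small index pins stand near its top edge, 21 mm apart.
- handle (a point): Centre of the wooden handle of the adjusting blade, 24 (x) x 16 (y) x 50 mm (z, upright). The steel blade below it, on the same axis, is 8 (x) x 4 (y) mm and 45 mm long, so that the tip is 70 mm below this point. Mass about 90 g. Same either way round.
- tip (a point): Middle of the blade's lower end, 70 mm below the centre of the handle.
- pocket (a point): Mouth of the blade's pocket in the top of the fixed grey tool stand (110 x 50 x 60 mm high; pocket 25 mm off its centre along stand -x), 13 (x) x 9 (y) mm and 54 mm deep. Blade fully down: the handle's foot sits on the stand, the handle's centre 25 mm above this point.
- punch: Steel pin punch standing in the stand, handle 14 mm diameter, 57 mm from the blade along stand +x; its top is 30 mm above the stand. Origin at its lower end. Not needed.
- weight: Brass weight, 44 mm diameter, 30 mm high, origin under it. Not needed.
- stone: Rounded stone sample, 52 mm diameter, 42 mm high, origin under it. Not needed.
- jar: Jar of lapping paste, 52 mm diameter, 55 mm high, origin under it. Not needed.
- brush: Bench brush lying down. Not needed.
- driver: Screwdriver lying down. Not needed.
Things that resemble listed ones, but are neither listed nor needed, are in the scene too. Leave any orange look-alike of the brake alone.

How it is judged:
On the way, in this order (a step that is already met when the one before it is completed fails the run):
1. the adjusting blade is in the slot, its tip between the teeth of the wheel, which is not yet set (z of tip in the frame of slot below -0.01 m and horizontal distance between tip and slot below 0.015 m and value of joint indicator below 1.3 rad), for 0.1 s.
2. the pointer has been brought between the index pins with the blade in the slot (value of joint indicator between 1.421 and 1.721 rad and z of tip in the frame of slot below -0.004 m and horizontal distance between tip and slot below 0.018 m), for 0.1 s.
At the end, for the whole second after the job is handed in: The pointer is between the index pins (indicator 1.421 to 1.721 rad), and the blade stands released in its pocket: handle centre within 6 mm of the pocket's axis, 20 to 28.5 mm above its mouth, upright within 0.1 rad (value of joint indicator between 1.421 and 1.721 rad and horizontal distance between handle and pocket below 0.006 m and z of handle in the frame of pocket between 0.02 and 0.0285 m and angle between handle's own z axis and vertical below 0.1 rad); the robot touches nothing.
It fails at once if the housing or its wheel is pressed with more than 20 N (contact force between brake and anything else above 20 N).
It fails at once if a bystander (punch, weight, stone, jar, brush or screwdriver) is moved by more than 25 mm (distance of any of stone, jar, brush, driver, weight, punch from where it was at the start of the episode above 0.025 m).
It also fails if it takes over 72 s, if anything falls off the work surface, if the arm or the gripper's body presses on something with over 40 N, if the wrist force passes 120 N, or if a joint passes its speed limit or range.

## Working session

There is one attempt and no reset: what is moved stays moved. The work goes in short steps, Python scripts to look and compute and a tool call to move; the robot and the scene stay as the last step left them, time stands still between calls to the robot, and variables do not carry over. Pictures are saved under pics/ and viewed, about 8 in all and at most 12, crops included, and the job is handed in when it is done.

Besides the shell and the picture viewer there is one more tool, called after "Call:" as a command line: name --argument value ..., lists and objects as JSON in quotes. arm_command: Moves the arm, as the interface text tells. Its arguments: {"type":"object","properties":{"rows":{"type":"array","items":{"type":"array"}},"force":{"type":"number"}},"required":["rows"]}

```bash
ls; mkdir -p pics; python3 - <<'E'
from plant import arm
import cv2
s=arm.get_state();print(s)
for n in("side","top"):
    c=arm.read_camera(n);cv2.imwrite(f"pics/{n}0.png",c["frame"][:,:,::-1]);print(n,c["mtx"],c["R"],c["t"])
E
```

```text
pics
{'time_s': 0.0, 'qpos': array([-1.38869527,  0.70707767, -0.02765376,  1.48499473,  0.02199408,
        0.95090141, -0.07547112]), 'qd': array([-0.00027759, -0.0008377 ,  0.00049515, -0.00141403, -0.0004346 ,
        0.001363  ,  0.00143699]), 'tau': array([-8.18516801e-04, -8.83211017e+01,  1.23410013e+00, -2.36164212e+01,
        1.67978945e-02,  6.51251437e-03, -1.64540398e-05]), 'eef_pos': array([0.12753772, 0.56040786, 0.23084268]), 'tcp_rot': array([-3.14051318e+00,  6.02947628e-06,  2.91784503e+00]), 'force': array([-0.16549378,  0.34124275, -0.28840314]), 'moment': array([ 0.02341836, -0.05796373, -0.03282253]), 'finger_gap': 1.0029997938899042}
side [[442.05415889   0.         281.09671627]
 [  0.         442.05415889 219.77826761]
 [  0.           0.           1.        ]] [[ 0.72072428 -0.69321144 -0.00379464]
 [-0.41654019 -0.42868373 -0.80170102]
 [ 0.55412162  0.57938602 -0.5977132 ]] [-0.3974617   0.30261634  0.6995173 ]
top [[386.89811603   0.         281.21998432]
 [  0.         386.89811603 209.24528529]
 [  0.           0.           1.        ]] [[-0.00611737 -0.99953685  0.02981043]
 [-0.99659746  0.00364359 -0.08234212]
 [ 0.08219537 -0.03021272 -0.99615818]] [-0.01486019  0.58114948  1.03820947]
```

View pics/side0.png

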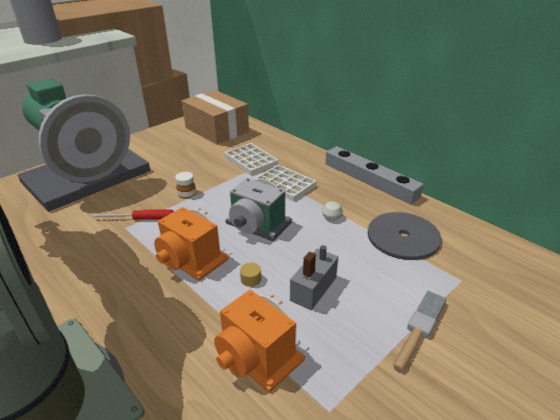

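View pics/top0.png

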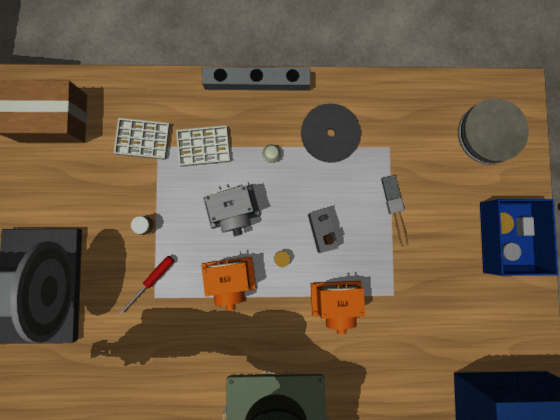

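```bash
python3 - <<'E'
import cv2
a=cv2.imread("pics/top0.png")[175:260,195:350];cv2.imwrite("pics/topc.png",cv2.resize(a,None,fx=5,fy=5,interpolation=cv2.INTER_CUBIC))
a=cv2.imread("pics/side0.png")[170:310,220:350];cv2.imwrite("pics/sidec.png",cv2.resize(a,None,fx=4,fy=4,interpolation=cv2.INTER_CUBIC))
E
```

```text
(no output)
```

View pics/topc.png

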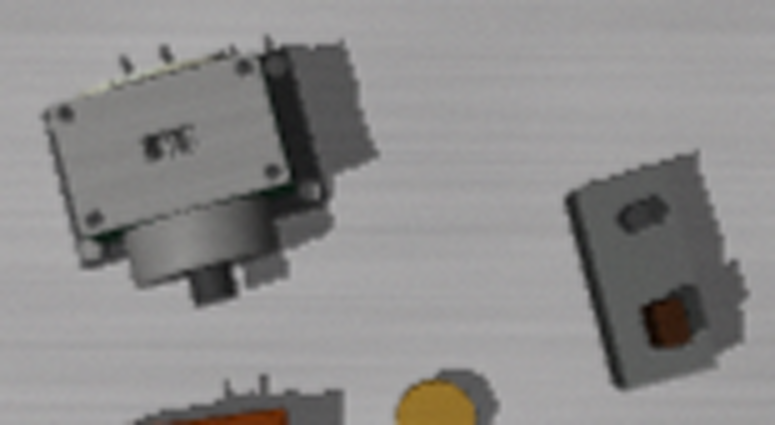

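View pics/sidec.png

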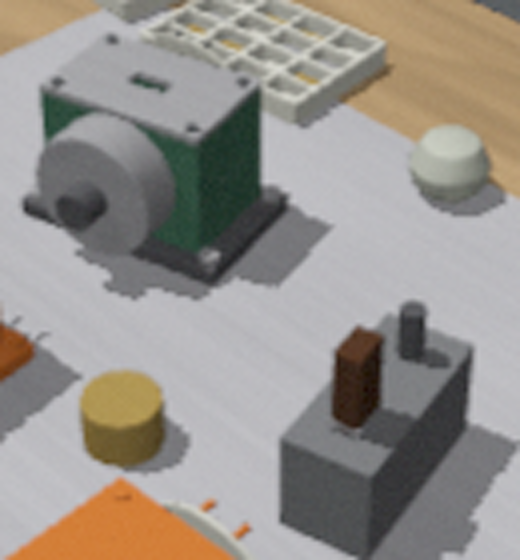

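```bash
cat > h.py <<'E'
from plant import arm
import numpy as np, cv2
from scipy.spatial.transform import Rotation as Ro
CAL={}
def cal(n):
    if n not in CAL: CAL[n]=arm.read_camera(n)
    return CAL[n]
def ray(n,uv):
    c=cal(n);C=-c["R"].T@c["t"];d=c["R"].T@np.linalg.solve(c["mtx"],[uv[0],uv[1],1]);return C,d/np.linalg.norm(d)
def atz(n,uv,z):
    C,d=ray(n,uv);return C+d*(z-C[2])/d[2]
def tri(a,b):
    (C1,d1),(C2,d2)=ray("side",a),ray("top",b)
    s=np.linalg.lstsq(np.c_[d1,-d2],C2-C1,rcond=None)[0];p,q=C1+s[0]*d1,C2+s[1]*d2
    return (p+q)/2,np.linalg.norm(p-q)
def proj(n,X):
    c=cal(n);v=c["mtx"]@(c["R"]@np.array(X)+c["t"]);return v[:2]/v[2]
def st():
    s=arm.get_state();print("t %.2f pos"%s["time_s"],np.round(s["eef_pos"],4),"rot",np.round(s["tcp_rot"],4),"F",np.round(s["force"],1),"gap %.3f"%s["finger_gap"]);return s
def goto(p,yaw):
    s=st();R=Ro.from_euler("xyz",s["tcp_rot"]);T=Ro.from_euler("xyz",[np.pi,0,yaw])
    print("shift cm",np.round(R.inv().apply(np.array(p)-s["eef_pos"])*100,2),"rv",np.round((R.inv()*T).as_rotvec(),4))
E
python3 - <<'E'
from h import *
T=lambda u,v:((u+.5)/5-.5+195,(v+.5)/5-.5+175)
S=lambda u,v:((u+.5)/4-.5+220,(v+.5)/4-.5+170)
f=lambda x:np.round(x,4)
tt=[T(65,113),T(244,67),T(273,171),T(94,218)]; ss=[S(112,41),S(245,82),S(193,128),S(57,82)]
P=[atz("top",p,.096) for p in tt];Q=[atz("side",p,.096) for p in ss]
print("top screws",f(P),f(np.mean(P,0)));print("side",f(Q),f(np.mean(Q,0)))
for X in(P,): pass
for p,q in zip(tt,[ss[i] for i in (0,1,2,3)]): print(tri(q,p))
print("slot top",f(atz("top",T(168,145),.095)),"side",f(atz("side",S(150,82),.095)))
C=[atz("side",S(*p),.06) for p in((283,438),(373,475),(472,348),(388,318))];print("stand",f(C),f(np.mean(C,0)))
print("handle top: top",f(atz("top",T(667,320),.11)),"side",f(atz("side",S(360,343),.11)))
print("punch top side",f(atz("side",S(413,309),.09)), "top",f(atz("top",T(640,212),.09)))
E
```

```text
top screws [[0.6067 0.1722 0.096 ]
 [0.6302 0.0811 0.096 ]
 [0.5766 0.0663 0.096 ]
 [0.5529 0.1571 0.096 ]] [0.5916 0.1192 0.096 ]
side [[0.6011 0.1682 0.096 ]
 [0.6272 0.079  0.096 ]
 [0.5731 0.065  0.096 ]
 [0.5483 0.1558 0.096 ]] [0.5874 0.117  0.096 ]
(array([0.60650217, 0.17353774, 0.09136944]), np.float64(0.0018079016132111852))
(array([0.63021694, 0.08156532, 0.09347621]), np.float64(0.0007539245968513899))
(array([0.57608523, 0.06697871, 0.09370715]), np.float64(0.0018158139317097299))
(array([0.5519652 , 0.15836758, 0.09318287]), np.float64(0.002917808056075189))
slot top [0.5902 0.1199 0.095 ] side [0.5883 0.119  0.095 ]
stand [[ 0.4609 -0.1202  0.06  ]
 [ 0.4739 -0.167   0.06  ]
 [ 0.5759 -0.1411  0.06  ]
 [ 0.5626 -0.0954  0.06  ]] [ 0.5183 -0.1309  0.06  ]
handle top: top [ 0.4994 -0.1324  0.11  ] side [ 0.495  -0.1365  0.11  ]
punch top side [ 0.5497 -0.1223  0.09  ] top [ 0.5552 -0.1224  0.09  ]
```

```bash
python3 - <<'E'
from h import *
goto([.42,.28,.25],3.39)
goto([.497,-.1355,.17],3.39)
E
```

```text
t 0.20 pos [0.1276 0.5605 0.231 ] rot [-3.1409e+00  1.0000e-04  2.9178e+00] F [ 0.   0.2 -0.6] gap 1.000
shift cm [-34.74 -20.86  -1.88] rv [-7.000e-04 -1.000e-04 -4.722e-01]
t 0.20 pos [0.1276 0.5605 0.231 ] rot [-3.1409e+00  1.0000e-04  2.9178e+00] F [ 0.   0.2 -0.6] gap 1.000
shift cm [-51.47 -59.66   6.14] rv [-7.000e-04 -1.000e-04 -4.722e-01]
```

Call:
arm_command --rows '[[[-34.7, -20.9, -1.9], [0, 0, -0.47], 0.1], [[-34.7, -20.9, -1.9], [0, 0, -0.47], 0.1], [[-34.7, -20.9, -1.9], [0, 0, -0.47], 0.1], [[-34.7, -20.9, -1.9], [0, 0, -0.47], 0.1], [[-34.7, -20.9, -1.9], [0, 0, -0.47], 0.1], [[-34.7, -20.9, -1.9], [0, 0, -0.47], 0.1], [[-34.7, -20.9, -1.9], [0, 0, -0.47], 0.1], [[-40, -32, 0], [0, 0, -0.47], 0.1]]' --force 60

```text
time_s: 1.0
eef_pos: [0.4012, 0.2712, 0.243]
tcp_rot: [3.141, 0.001, -2.896]
force: [1.2, -0.3, -0.2]
finger_gap: 0.55
```

```bash
python3 - <<'E'
from h import *
goto([.497,-.1355,.17],3.39)
E
```

```text
t 1.00 pos [0.4012 0.2712 0.243 ] rot [ 3.1415e+00  1.3000e-03 -2.8961e+00] F [ 1.2 -0.3 -0.2] gap 0.550
shift cm [  0.6  -41.78   7.3 ] rv [ 0.0001  0.0013 -0.0029]
```

Call:
arm_command --rows '[[[0.6, -41.8, 2], [0, 0, -0.003], 0.1], [[0.6, -41.8, 2], [0, 0, -0.003], 0.1], [[0.6, -41.8, 4], [0, 0, -0.003], 0.1], [[0.6, -41.8, 4], [0, 0, -0.003], 0.1], [[0.6, -41.8, 6], [0, 0, -0.003], 0.1], [[0.6, -41.8, 7.3], [0, 0, -0.003], 0.1], [[0.6, -41.8, 7.3], [0, 0, -0.003], 0.1], [[0.6, -41.8, 7.3], [0, 0, -0.003], 0.1]]'

```text
time_s: 1.8
eef_pos: [0.4909, -0.1117, 0.1769]
tcp_rot: [3.142, 0.002, -2.893]
force: [1.3, 0.3, 0.6]
finger_gap: 0.552
```

Call:
arm_command --rows '[[[0, 0, 0], [0, 0, 0], 0], [[0, 0, 0], [0, 0, 0], 0]]'

```text
time_s: 2.0
eef_pos: [0.4906, -0.1125, 0.1764]
tcp_rot: [3.141, 0.001, -2.895]
force: [0.3, 0.7, 0.1]
finger_gap: 0.502
```

```bash
python3 - <<'E'
from h import *
goto([.497,-.1355,.072],3.39)
a=cal("side")["frame"][150:300,230:360,::-1];b=cal("top")["frame"][190:290,270:400,::-1]
o=np.full((450,800,3),0,np.uint8);o[:450,:390]=cv2.resize(a,(390,450),interpolation=2);o[:308,400:]=cv2.resize(b,(400,308),interpolation=2);cv2.imwrite("pics/c1.png",o)
E
```

```text
t 2.00 pos [ 0.4906 -0.1125  0.1764] rot [ 3.1409e+00  8.0000e-04 -2.8952e+00] F [0.3 0.7 0.1] gap 0.502
shift cm [-0.05 -2.39 10.44] rv [ 0.0007  0.0008 -0.002 ]
```

View pics/c1.png

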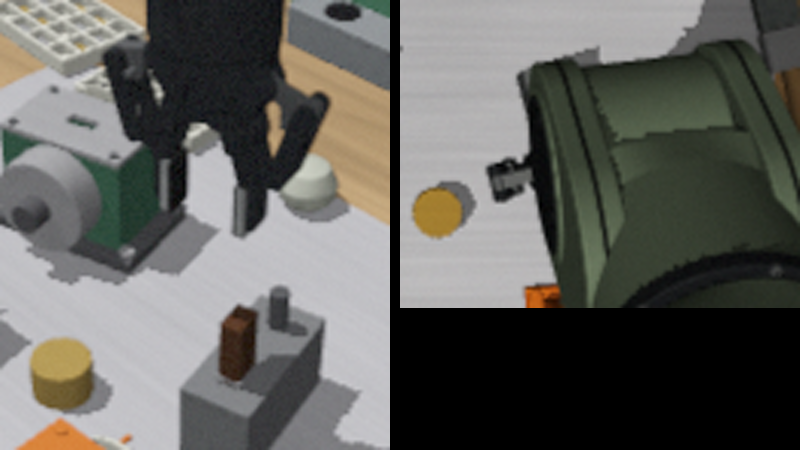

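Call:
arm_command --rows '[[[0, -2.4, 2], [0, 0, 0], 0], [[0, -2.4, 4], [0, 0, 0], 0], [[0, -2.4, 6.5], [0, 0, 0], 0], [[0, -2.4, 8.5], [0, 0, 0], 0], [[0, -2.4, 10], [0, 0, 0], 0], [[0, -2.4, 10.4], [0, 0, 0], 0], [[0, -2.4, 10.4], [0, 0, 0], 0], [[0, -2.4, 10.4], [0, 0, 0], 0]]'

```text
time_s: 2.9
eef_pos: [0.4974, -0.1334, 0.074]
tcp_rot: [3.141, 0.003, -2.891]
force: [-0.2, 0.3, -0.3]
finger_gap: 0.502
```

Call:
arm_command --rows '[[[0, 0, 0], [0, 0, 0], -0.4], [[0, 0, 0], [0, 0, 0], -0.6], [[0, 0, 0], [0, 0, 0], -0.8], [[0, 0, 0], [0, 0, 0], -1], [[0, 0, 0], [0, 0, 0], -1], [[0, 0, 0], [0, 0, 0], -1]]' --force 80

```text
time_s: 3.5
eef_pos: [0.4978, -0.1334, 0.0747]
tcp_rot: [-3.141, 0.004, -2.891]
force: [-1.3, 1.6, 11.0]
finger_gap: 0.181
```

```bash
python3 - <<'E'
from h import *
st()
E
```

```text
t 3.50 pos [ 0.4978 -0.1334  0.0747] rot [-3.1413  0.0039 -2.8913] F [-1.3  1.6 11. ] gap 0.181
```

Call:
arm_command --rows '[[[0, 0, -2], [0, 0, 0], -1], [[0, 0, -5], [0, 0, 0], -1], [[0, 0, -8], [0, 0, 0], -1], [[0, 0, -11], [0, 0, 0], -1], [[0, 0, -12.5], [0, 0, 0], -1], [[0, 0, -12.5], [0, 0, 0], -1]]'

```text
time_s: 4.1
eef_pos: [0.4979, -0.1336, 0.2016]
tcp_rot: [-3.14, 0.007, -2.892]
force: [-0.4, -0.0, -1.6]
finger_gap: 0.178
```

```bash
python3 - <<'E'
from h import *
goto([.5895,.1185,.197],-2.888)
E
```

```text
t 4.10 pos [ 0.4979 -0.1336  0.2016] rot [-3.1398  0.0068 -2.8916] F [-0.4 -0.  -1.6] gap 0.178
shift cm [-15.11  22.16   0.53] rv [-0.0018  0.0068 -0.0036]
```

Call:
arm_command --rows '[[[-3, 4.4, 0], [0, 0.007, -0.003], -1], [[-6, 8.8, 0], [0, 0.007, -0.003], -1], [[-9, 13.3, 0.5], [0, 0.007, -0.003], -1], [[-12, 17.7, 0.5], [0, 0.007, -0.003], -1], [[-15.1, 22.2, 0.5], [0, 0.007, -0.003], -1], [[-15.1, 22.2, 0.5], [0, 0.007, -0.003], -1], [[-15.1, 22.2, 0.5], [0, 0.007, -0.003], -1], [[-15.1, 22.2, 0.5], [0, 0.007, -0.003], -1]]'

```text
time_s: 4.9
eef_pos: [0.5889, 0.1184, 0.1963]
tcp_rot: [-3.139, -0.002, -2.888]
force: [-0.4, -0.7, -1.1]
finger_gap: 0.177
```

```bash
python3 - <<'E'
from h import *
s=st();print(proj("side",s["eef_pos"]-[0,0,.06]),proj("top",[.5895,.1185,.1]))
a=cal("side")["frame"][110:250,210:340,::-1];b=cal("top")["frame"][160:260,170:300,::-1]
o=np.full((560,800,3),0,np.uint8);o[:,:520]=cv2.resize(a,(520,560),interpolation=2);o[:215,520:]=cv2.resize(b,(280,215),interpolation=2);cv2.imwrite("pics/c2.png",o)
E
```

```text
t 4.90 pos [0.5889 0.1184 0.1963] rot [-3.1392e+00 -1.6000e-03 -2.8883e+00] F [-0.4 -0.7 -1.1] gap 0.177
[256.82343012 174.94597122] [228.53147618 203.67976034]
```

View pics/c2.png

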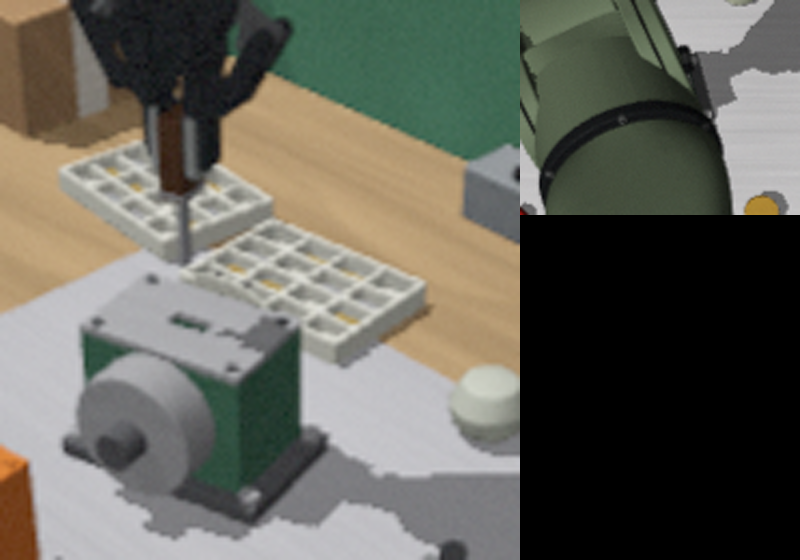

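```bash
python3 - <<'E'
from h import *
f=cal("side")["frame"];g=cv2.cvtColor(f,cv2.COLOR_RGB2GRAY)
print("blade rows");print(g[160:180,250:263])
print("slot");print(g[185:197,246:270])
E
```

```text
blade rows
[[132 139 139 114  97  84  73 137 182 179 156 146 136]
 [183 206 194 161 139  93  83 139 187 181 140 125 130]
 [214 219 205 175 154 100  84 108 160 189 191 175 157]
 [216 209 191 156 133  96  84  94 141 163 179 200 197]
 [170 181 200 189 134 100  87  94 136 156 160 175 195]
 [131 154 180 192 175 104  88  97 145 178 184 179 183]
 [131 144 161 167 158 106  85 106 176 201 172 148 147]
 [137 147 156 160 143 107  87 105 151 159 139 127 124]
 [191 206 203 194 171 107  90  96 119 127 124 125 126]
 [209 211 186 168 144 109  91  86 110 127 127 126 125]
 [174 160 140 131 123 111  93  83 109 128 128 127 122]
 [148 128 125 125 121 111  94  87 108 124 128 123 113]
 [150 131 126 127 124 113  97  81 107 125 127 126 144]
 [150 132 127 126 124 111  99  86 107 155 181 187 202]
 [146 132 126 126 124 115  95  95 150 190 202 199 183]
 [178 155 125 126 137 137  99 110 175 209 207 174 170]
 [191 187 182 182 179 161 137 179 199 178 156 138 159]
 [194 194 196 194 198 203 194 169 158 130 116 125 147]
 [192 196 195 195 192 194 205 201 177 161 162 165 175]
 [180 180 187 192 188 174 176 181 175 148 15
[... 529 characters left out ...]
72 173 173 174 166 133  88  71  78  80  92 108 121 125 135 154 169
  173 173 173 173 173 173]
 [172 172 172 172 172 170 165 152 136 123  79  74  79  84  93 106 139 162
  171 172 173 173 174 174]
 [172 171 172 172 171 171 170 170 166 164 160 150 141 128  81 120 154 170
  171 160 133 133 153 172]
 [174 174 173 173 172 171 171 171 174 172 172 170 169 159 147 164 171 171
  161 125 107 106 117 135]
 [175 173 171 173 173 171 172 171 172 170 170 171 170 171 168 171 172 173
  170 161 162 161 145 106]
 [174 173 173 172 172 173 172 172 169 171 174 171 170 172 170 173 172 171
  173 173 176 173 167 161]
 [165 167 174 173 173 174 173 173 173 174 171 171 171 169 170 173 172 172
  171 173 171 172 172 160]]
```

```bash
python3 - <<'E'
from h import *
g=cv2.cvtColor(cal("side")["frame"],cv2.COLOR_RGB2GRAY).astype(float)
w=np.clip((168-g[185:197,246:264])/45,0,1);v,u=np.mgrid[185:197,246:264];c=((w*u).sum()/w.sum(),(w*v).sum()/w.sum())
y=.252;ex,ey=np.array([np.cos(y),np.sin(y),0]),np.array([-np.sin(y),np.cos(y),0])
P=[proj("side",np.array([.589,.1185,.095])+a*.0065*ex+b*.013*ey) for a,b in((1,1),(1,-1),(-1,-1),(-1,1))]
print(c,w.sum(),"model",np.round(P,1),np.mean(P,0),cv2.contourArea(np.float32(P)))
sl=atz("side",c,.095);tip=atz("side",(256.2,174.6),.1363);print("slot",sl,"tip",tip,"tcp pred",arm.get_state()["eef_pos"][:2])
d=(sl-tip);print("need shift brake x,y mm",d@ex*1e3,d@ey*1e3)
E
```

```text
(np.float64(256.8198433420366), np.float64(190.25783289817238)) 34.04444444444444 model [[254.5 187.3]
 [263.6 190.4]
 [260.5 193. ]
 [251.3 189.8]] [257.48984477 190.10801594] 33.34614746563602
slot [0.58743508 0.11903813 0.095     ] tip [0.58891809 0.12058597 0.1363    ] tcp pred [0.58925178 0.11770664]
need shift brake x,y mm -1.822115537856475 -1.129179466981038
```

```bash
python3 - <<'E'
from h import *
goto([.5884,.1177,.158],-2.888)
E
```

```text
t 5.10 pos [0.5893 0.1177 0.1972] rot [-3.1394e+00 -5.0000e-04 -2.8899e+00] F [ 1.   0.1 -0.5] gap 0.178
shift cm [0.08 0.03 3.92] rv [-0.0022 -0.0005 -0.0019]
```

Call:
arm_command --rows '[[[0.1, 0, 1.5], [0, 0, 0], -1], [[0.1, 0, 3], [0, 0, 0], -1], [[0.1, 0, 3.9], [0, 0, 0], -1], [[0.1, 0, 3.9], [0, 0, 0], -1], [[0.1, 0, 3.9], [0, 0, 0], -1]]'

```text
time_s: 5.6
eef_pos: [0.5885, 0.1172, 0.1586]
tcp_rot: [-3.139, -0.0, -2.89]
force: [0.5, -0.2, -1.7]
finger_gap: 0.178
```

```bash
python3 - <<'E'
from h import *
s=st();print(proj("side",s["eef_pos"]-[0,0,.06]))
a=cal("side")["frame"][165:215,235:285,::-1];cv2.imwrite("pics/c3.png",cv2.resize(a,None,fx=12,fy=12,interpolation=2))
E
```

```text
t 5.60 pos [0.5885 0.1172 0.1586] rot [-3.1394 -0.     -2.8902] F [ 0.5 -0.2 -1.7] gap 0.178
[257.61788559 189.08720473]
```

View pics/c3.png

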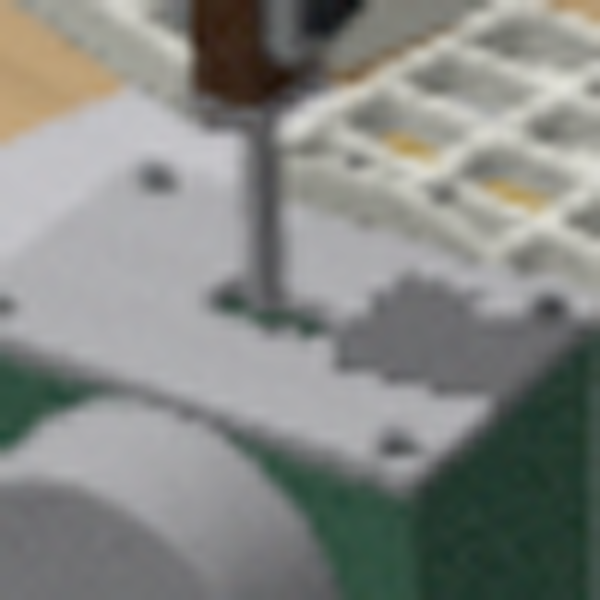

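Call:
arm_command --rows '[[[-0.04, 0, 0.2], [0, 0, 0], -1], [[-0.04, 0, 0.35], [0, 0, 0], -1], [[-0.04, 0, 0.5], [0, 0, 0], -1], [[-0.04, 0, 0.6], [0, 0, 0], -1], [[-0.04, 0, 0.6], [0, 0, 0], -1]]'

```text
time_s: 6.15
eef_pos: [0.5892, 0.1175, 0.1528]
tcp_rot: [-3.139, 0.001, -2.89]
force: [2.0, 0.0, -3.5]
finger_gap: 0.179
```

Call:
arm_command --rows '[[[0, 0, 0.15], [0, 0, 0], -1], [[0, 0, 0.3], [0, 0, 0], -1], [[0, 0, 0.45], [0, 0, 0], -1], [[0, 0, 0.45], [0, 0, 0], -1]]'

```text
time_s: 6.55
eef_pos: [0.5893, 0.1175, 0.1481]
tcp_rot: [-3.139, 0.001, -2.89]
force: [3.0, 1.3, -2.3]
finger_gap: 0.178
```

```bash
python3 - <<'E'
from h import *
for i in range(3): st();arm.read_camera("side")
E
```

```text
t 6.55 pos [0.5893 0.1175 0.1481] rot [-3.1395e+00  1.1000e-03 -2.8901e+00] F [ 3.   1.3 -2.3] gap 0.178
t 6.60 pos [0.5892 0.1175 0.1482] rot [-3.1394e+00  1.0000e-03 -2.8901e+00] F [ 3.5  1.7 -2.8] gap 0.178
t 6.65 pos [0.5892 0.1175 0.1482] rot [-3.1395e+00  1.0000e-03 -2.8901e+00] F [ 3.1  1.  -2.2] gap 0.174
```

Call:
arm_command --rows '[[[-0.08, -0.2, 0], [0, 0, 0], -1], [[-0.08, -0.4, 0], [0, 0, 0], -1], [[-0.08, -0.6, 0], [0, 0, 0], -1], [[-0.08, -0.6, 0], [0, 0, 0], -1]]'

```text
time_s: 7.1
eef_pos: [0.5915, 0.1114, 0.1482]
tcp_rot: [-3.139, 0.001, -2.891]
force: [0.3, -0.3, -1.8]
finger_gap: 0.173
```

Call:
arm_command --rows '[[[0, 0, 0.1], [0, 0, 0], -1], [[0, 0, 0.2], [0, 0, 0], -1], [[0, 0, 0.3], [0, 0, 0], -1], [[0, 0, 0.3], [0, 0, 0], -1]]'

```text
time_s: 7.5
eef_pos: [0.5914, 0.1114, 0.1451]
tcp_rot: [-3.139, 0.001, -2.891]
force: [0.3, 0.1, 1.0]
finger_gap: 0.179
```

Call:
arm_command --rows '[[[0, 0, 0.05], [0, 0, 0], -1], [[0, 0, 0.1], [0, 0, 0], -1], [[0, 0, 0.1], [0, 0, 0], -1]]'

```text
time_s: 7.8
eef_pos: [0.5916, 0.1111, 0.1444]
tcp_rot: [-3.139, 0.001, -2.891]
force: [-1.6, -2.2, 4.5]
finger_gap: 0.177
```

Call:
arm_command --rows '[[[0, 0, -0.2], [0, 0, 0], -1], [[0, -0.1, -0.35], [0, 0, 0], -1], [[0, -0.2, -0.35], [0, 0, 0], -1], [[0, -0.2, -0.2], [0, 0, 0], -1], [[0, -0.2, -0.05], [0, 0, 0], -1], [[0, -0.2, 0.05], [0, 0, 0], -1], [[0, -0.2, 0.05], [0, 0, 0], -1]]'

```text
time_s: 8.5
eef_pos: [0.5923, 0.109, 0.1441]
tcp_rot: [-3.138, 0.001, -2.891]
force: [-1.1, -1.7, 5.9]
finger_gap: 0.176
```

Call:
arm_command --rows '[[[0, 0, -0.25], [0, 0, 0], -1], [[0, 0.2, -0.35], [0, 0, 0], -1], [[0, 0.4, -0.35], [0, 0, 0], -1], [[0, 0.4, -0.15], [0, 0, 0], -1], [[0, 0.4, -0.0], [0, 0, 0], -1], [[0, 0.4, 0.0], [0, 0, 0], -1]]'

```text
time_s: 9.1
eef_pos: [0.5912, 0.1128, 0.1437]
tcp_rot: [-3.138, 0.001, -2.891]
force: [0.6, -0.4, -2.1]
finger_gap: 0.175
```

Call:
arm_command --rows '[[[0, 0, 0.1], [0, 0, 0], -1], [[0, 0, 0.2], [0, 0, 0], -1], [[0, 0, 0.24], [0, 0, 0], -1], [[0, 0, 0.24], [0, 0, 0], -1]]'

```text
time_s: 9.5
eef_pos: [0.5912, 0.1127, 0.1412]
tcp_rot: [-3.138, 0.001, -2.891]
force: [0.3, 0.4, -1.6]
finger_gap: 0.174
```

Call:
arm_command --rows '[[[0, 0.15, 0], [0, 0, 0], -1], [[0, 0.3, 0], [0, 0, 0], -1], [[0, 0.45, 0], [0, 0, 0], -1], [[0, 0.6, 0], [0, 0, 0], -1]]'

```text
time_s: 9.9
eef_pos: [0.5896, 0.1188, 0.1412]
tcp_rot: [-3.138, 0.001, -2.891]
force: [0.3, -1.0, -0.2]
finger_gap: 0.178
```

Call:
arm_command --rows '[[[0, 0.15, 0], [0, 0, 0], -1], [[0, 0.3, 0], [0, 0, 0], -1], [[0, 0.45, 0], [0, 0, 0], -1], [[0, 0.6, 0], [0, 0, 0], -1], [[0, 0.65, 0], [0, 0, 0], -1]]'

```text
time_s: 10.4
eef_pos: [0.588, 0.1247, 0.1411]
tcp_rot: [-3.138, 0.001, -2.891]
force: [1.1, -3.7, -2.6]
finger_gap: 0.175
```

Call:
arm_command --rows '[[[0, 0.1, 0], [0, 0, 0], -1], [[0, 0.12, 0], [0, 0, 0], -1], [[0, 0.1, -0.2], [0, 0, 0], -1], [[0, 0.1, -0.5], [0, 0, 0], -1], [[0, 0.1, -0.75], [0, 0, 0], -1], [[0, 0.1, -0.75], [0, 0, 0], -1]]'

```text
time_s: 11.0
eef_pos: [0.5879, 0.1261, 0.1491]
tcp_rot: [-3.138, 0.001, -2.891]
force: [-0.5, -0.7, -1.5]
finger_gap: 0.175
```

```bash
cat >> h.py <<'E'
def rel(p=None,y=.253,c=(.5895,.118)):
    s=st();d=s["eef_pos"][:2]-c;print("brake x %.2f y %.2f depth %.2f mm"%((d@[np.cos(y),np.sin(y)])*1e3,(d@[-np.sin(y),np.cos(y)])*1e3,(.095-(s["eef_pos"][2]-.0595))*1e3))
E
python3 - <<'E'
from h import *
rel()
b=cal("top")["frame"];cv2.imwrite("pics/t1.png",cv2.resize(b[150:250,160:300,::-1],None,fx=5,fy=5,interpolation=2))
y=.253;ex,ey=np.array([np.cos(y),np.sin(y),0]),np.array([-np.sin(y),np.cos(y),0])
o=np.array([.5895,.118,0]);print([np.round((proj("top",o+ex*.05+ey*k+[0,0,.1])-[160,150])*5) for k in(.0105,-.0105)])
E
```

```text
t 11.00 pos [0.5879 0.1261 0.1491] rot [-3.1382e+00  1.3000e-03 -2.8908e+00] F [-0.5 -0.7 -1.5] gap 0.175
brake x 0.46 y 8.28 depth 5.36 mm
[array([299., 179.]), array([340., 169.])]
```

Call:
arm_command --rows '[[[0, -0.4, 0], [0, 0, 0], -1], [[0, -0.8, 0], [0, 0, 0], -1], [[0, -1.2, 0], [0, 0, 0], -1], [[0, -1.4, 0], [0, 0, 0], -1], [[0, -1.4, 0.2], [0, 0, 0], -1], [[0, -1.4, 0.4], [0, 0, 0], -1], [[0, -1.4, 0.5], [0, 0, 0], -1], [[0, -1.4, 0.5], [0, 0, 0], -1]]'

```text
time_s: 11.85
eef_pos: [0.5912, 0.1125, 0.1437]
tcp_rot: [-3.138, 0.001, -2.891]
force: [0.0, -0.2, -0.5]
finger_gap: 0.171
```

```bash
python3 - <<'E'
from h import *
rel()
E
```

```text
t 11.85 pos [0.5912 0.1125 0.1437] rot [-3.1380e+00  7.0000e-04 -2.8906e+00] F [ 0.  -0.2 -0.5] gap 0.171
brake x 0.25 y -5.73 depth 10.77 mm
```

Call:
arm_command --rows '[[[0, 0, 0.12], [0, 0, 0], -1], [[0, 0, 0.24], [0, 0, 0], -1], [[0, 0.2, 0.24], [0, 0, 0], -1], [[0, 0.4, 0.24], [0, 0, 0], -1], [[0, 0.6, 0.24], [0, 0, 0], -1], [[0, 0.7, 0.24], [0, 0, 0], -1]]'

```text
time_s: 12.45
eef_pos: [0.5894, 0.1195, 0.1414]
tcp_rot: [-3.138, 0.001, -2.89]
force: [1.0, -3.0, 0.6]
finger_gap: 0.176
```

Call:
arm_command --rows '[[[0, 0.2, 0], [0, 0, 0], -1], [[0, 0.4, 0], [0, 0, 0], -1], [[0, 0.6, 0], [0, 0, 0], -1], [[0, 0.7, 0], [0, 0, 0], -1], [[0, 0.7, 0], [0, 0, 0], -1]]'

```text
time_s: 12.95
eef_pos: [0.5876, 0.1265, 0.1413]
tcp_rot: [-3.138, 0.001, -2.89]
force: [0.6, -2.8, -1.8]
finger_gap: 0.171
```

```bash
python3 - <<'E'
from h import *
rel()
E
```

```text
t 12.95 pos [0.5876 0.1265 0.1413] rot [-3.1380e+00  6.0000e-04 -2.8903e+00] F [ 0.6 -2.8 -1.8] gap 0.171
brake x 0.25 y 8.67 depth 13.16 mm
```

Call:
arm_command --rows '[[[0, -0.03, -1], [0, 0, 0], -1], [[0, -0.03, -3], [0, 0, 0], -1], [[0, -0.03, -5.5], [0, 0, 0], -1], [[4, -5, -5.5], [0, 0, 0], -1], [[5, -10, -5.5], [0, 0, 0], -1], [[5, -15, -5.5], [0, 0, 0], -1], [[5, -18, -5.5], [0, 0, 0], -1], [[5, -18, -5.5], [0, 0, 0], -1]]'

```text
time_s: 13.75
eef_pos: [0.5844, -0.0662, 0.1975]
tcp_rot: [-3.136, 0.001, -2.897]
force: [-0.1, 0.9, -1.0]
finger_gap: 0.172
```

```bash
python3 - <<'E'
from h import *
st()
b=cal("top")["frame"];a=cv2.imread("pics/top0.png")
f=lambda i:cv2.resize(i[170:225,195:260],None,fx=6,fy=6,interpolation=2)
cv2.imwrite("pics/t2.png",np.hstack([f(a),f(b[:,:,::-1])]))
y=.253;ex,ey=np.array([np.cos(y),np.sin(y),0]),np.array([-np.sin(y),np.cos(y),0])
o=np.array([.5905,.1185,.06])
for th in(0,.3,.6,.9,1.2,1.57):
    print(th,[np.round((proj("top",o+ex*X+L*(-np.cos(th)*ey+np.sin(th)*np.array([0,0,1])))-[195,170])*6) for X,L in((.045,.0),(.045,.02),(.045,.042))])
E
```

```text
t 13.75 pos [ 0.5844 -0.0662  0.1975] rot [-3.1357e+00  1.1000e-03 -2.8973e+00] F [-0.1  0.9 -1. ] gap 0.172
0 [array([186., 111.]), array([230.,  99.]), array([278.,  87.])]
0.3 [array([186., 111.]), array([226.,  98.]), array([272.,  84.])]
0.6 [array([186., 111.]), array([220.,  98.]), array([257.,  83.])]
0.9 [array([186., 111.]), array([209.,  99.]), array([236.,  85.])]
1.2 [array([186., 111.]), array([197., 101.]), array([210.,  89.])]
1.57 [array([186., 111.]), array([181., 104.]), array([175.,  97.])]
```

View pics/t2.png

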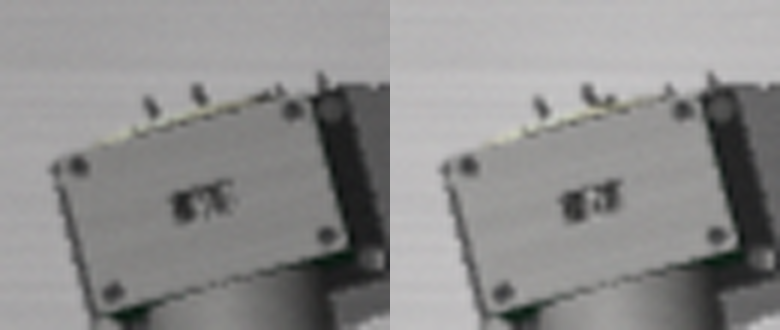

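```bash
python3 - <<'E'
from h import *
goto([.5911,.1133,.175],-2.8905)
E
```

```text
t 13.80 pos [ 0.5841 -0.0625  0.1975] rot [-3.1379e+00  1.4000e-03 -2.8942e+00] F [-0.7  1.3 -0.4] gap 0.174
shift cm [-4.98 16.88  2.2 ] rv [-0.0037  0.0014 -0.0037]
```

Call:
arm_command --rows '[[[-1.5, 4.5, 0], [0, 0, -0.004], -1], [[-3, 9, 0], [0, 0, -0.004], -1], [[-4.2, 13.5, 0], [0, 0, -0.004], -1], [[-5, 16.9, 0.5], [0, 0, -0.004], -1], [[-5, 16.9, 1.5], [0, 0, -0.004], -1], [[-5, 16.9, 2.2], [0, 0, -0.004], -1], [[-5, 16.9, 2.2], [0, 0, -0.004], -1], [[-5, 16.9, 2.2], [0, 0, -0.004], -1]]'

```text
time_s: 14.6
eef_pos: [0.5914, 0.1127, 0.1753]
tcp_rot: [-3.138, 0.002, -2.891]
force: [0.3, 0.1, -0.5]
finger_gap: 0.176
```

```bash
python3 - <<'E'
from h import *
rel();goto([.5911,.1133,.1475],-2.8905)
E
```

```text
t 14.60 pos [0.5914 0.1127 0.1753] rot [-3.1378e+00  1.5000e-03 -2.8913e+00] F [ 0.3  0.1 -0.5] gap 0.176
brake x 0.50 y -5.57 depth -20.82 mm
t 14.60 pos [0.5914 0.1127 0.1753] rot [-3.1378e+00  1.5000e-03 -2.8913e+00] F [ 0.3  0.1 -0.5] gap 0.176
shift cm [0.02 0.07 2.78] rv [-0.0038  0.0015 -0.0008]
```

Call:
arm_command --rows '[[[0.02, 0.06, 0.8], [0, 0, 0], -1], [[0.02, 0.06, 1.6], [0, 0, 0], -1], [[0.02, 0.06, 2], [0, 0, 0], -1], [[0.02, 0.06, 2.3], [0, 0, 0], -1], [[0.02, 0.06, 2.6], [0, 0, 0], -1], [[0.02, 0.06, 2.75], [0, 0, 0], -1]]'

```text
time_s: 15.2
eef_pos: [0.5911, 0.1132, 0.1476]
tcp_rot: [-3.138, 0.001, -2.891]
force: [-0.5, -0.4, -1.8]
finger_gap: 0.175
```

Call:
arm_command --rows '[[[0, 0, 0.15], [0, 0, 0], -1], [[0, 0, 0.3], [0, 0, 0], -1], [[0, 0, 0.35], [0, 0, 0], -1], [[0, 0, 0.35], [0, 0, 0], -1]]'

```text
time_s: 15.6
eef_pos: [0.5911, 0.1132, 0.1441]
tcp_rot: [-3.138, 0.001, -2.891]
force: [1.1, -0.0, -1.0]
finger_gap: 0.174
```

```bash
python3 - <<'E'
from h import *
rel()
E
```

```text
t 15.60 pos [0.5911 0.1132 0.1441] rot [-3.1378e+00  1.4000e-03 -2.8913e+00] F [ 1.1 -0.  -1. ] gap 0.174
brake x 0.33 y -5.03 depth 10.42 mm
```

Call:
arm_command --rows '[[[0, 0, 0.14], [0, 0, 0], -1], [[0, 0, 0.28], [0, 0, 0], -1], [[0, 0.2, 0.28], [0, 0, 0], -1], [[0, 0.4, 0.28], [0, 0, 0], -1], [[0, 0.6, 0.28], [0, 0, 0], -1], [[0, 0.7, 0.28], [0, 0, 0], -1]]'

```text
time_s: 16.2
eef_pos: [0.5893, 0.1201, 0.1413]
tcp_rot: [-3.138, 0.001, -2.891]
force: [0.7, -3.0, -0.8]
finger_gap: 0.175
```

Call:
arm_command --rows '[[[0, 0.15, 0], [0, 0, 0], -1], [[0, 0.3, 0], [0, 0, 0], -1], [[0, 0.37, 0], [0, 0, 0], -1], [[0, 0.37, 0], [0, 0, 0], -1], [[0, 0.37, 0], [0, 0, 0], -1]]'

```text
time_s: 16.7
eef_pos: [0.5883, 0.1237, 0.1412]
tcp_rot: [-3.138, 0.001, -2.891]
force: [0.5, -3.5, -2.3]
finger_gap: 0.171
```

```bash
python3 - <<'E'
from h import *
rel()
E
```

```text
t 16.70 pos [0.5883 0.1237 0.1412] rot [-3.1377e+00  1.2000e-03 -2.8912e+00] F [ 0.5 -3.5 -2.3] gap 0.171
brake x 0.27 y 5.82 depth 13.26 mm
```

Call:
arm_command --rows '[[[0, -0.08, 0], [0, 0, 0], -1], [[0, -0.08, -1], [0, 0, 0], -1], [[0, -0.08, -3], [0, 0, 0], -1], [[0, -0.08, -5.5], [0, 0, 0], -1], [[4, -5, -5.5], [0, 0, 0], -1], [[5, -10, -5.5], [0, 0, 0], -1], [[5, -15, -5.5], [0, 0, 0], -1], [[5, -18, -5.5], [0, 0, 0], -1]]'

```text
time_s: 17.5
eef_pos: [0.5845, -0.0652, 0.1981]
tcp_rot: [-3.137, 0.002, -2.892]
force: [0.1, 0.3, -1.7]
finger_gap: 0.174
```

```bash
python3 - <<'E'
from h import *
st()
b=cal("top")["frame"];cv2.imwrite("pics/t3.png",cv2.resize(b[172:204,205:260,::-1],None,fx=12,fy=12,interpolation=2))
goto([.4976,-.1335,.20],-2.8905)
E
```

```text
t 17.50 pos [ 0.5845 -0.0652  0.1981] rot [-3.1374e+00  2.4000e-03 -2.8918e+00] F [ 0.1  0.3 -1.7] gap 0.174
t 17.55 pos [ 0.5853 -0.073   0.1977] rot [-3.1333e+00  1.4000e-03 -2.8987e+00] F [ -0.6 -12.8  -1.3] gap 0.177
shift cm [ 9.97 -3.77 -0.22] rv [-0.0083  0.0014 -0.0083]
```

View pics/t3.png

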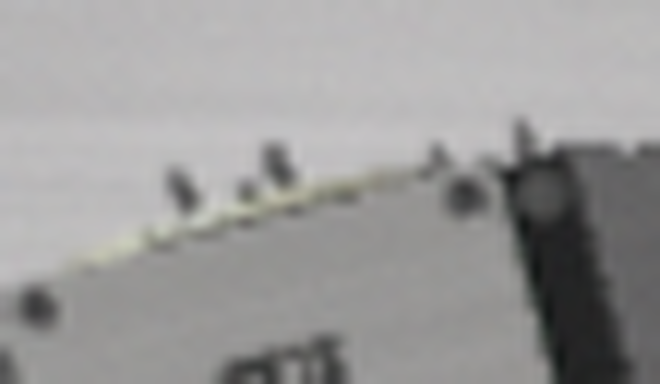

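Call:
arm_command --rows '[[[4, -2, 0], [0, 0, 0], -1], [[8, -3.5, 0], [0, 0, 0], -1], [[10, -3.8, 0], [0, 0, 0], -1], [[10, -3.8, 0], [0, 0, 0], -1], [[10, -3.8, 0], [0, 0, 0], -1]]'

```text
time_s: 18.05
eef_pos: [0.498, -0.1335, 0.1987]
tcp_rot: [-3.133, 0.003, -2.899]
force: [1.4, 0.8, -1.0]
finger_gap: 0.175
```

```bash
python3 - <<'E'
from h import *
goto([.4978,-.1334,.13],-2.8915)
E
```

```text
t 18.05 pos [ 0.498  -0.1335  0.1987] rot [-3.1332e+00  2.9000e-03 -2.8986e+00] F [ 1.4  0.8 -1. ] gap 0.175
shift cm [0.03 0.07 6.87] rv [-0.0084  0.0029 -0.0072]
```

Call:
arm_command --rows '[[[0.03, 0.06, 3], [-0.006, 0.002, -0.007], -1], [[0.03, 0.06, 5.5], [-0.006, 0.002, -0.007], -1], [[0.03, 0.06, 6.9], [-0.006, 0.002, -0.007], -1], [[0.03, 0.06, 6.9], [-0.006, 0.002, -0.007], -1], [[0.03, 0.06, 6.9], [-0.006, 0.002, -0.007], -1]]'

```text
time_s: 18.55
eef_pos: [0.4986, -0.133, 0.1302]
tcp_rot: [-3.139, 0.002, -2.891]
force: [0.2, 0.0, -0.2]
finger_gap: 0.173
```

```bash
python3 - <<'E'
from h import *
goto([.4978,-.1334,.0757],-2.8915)
E
```

```text
t 18.55 pos [ 0.4986 -0.133   0.1302] rot [-3.1393e+00  1.5000e-03 -2.8909e+00] F [ 0.2  0.  -0.2] gap 0.173
shift cm [ 0.09 -0.01  5.45] rv [-0.0023  0.0015  0.0006]
```

Call:
arm_command --rows '[[[0.09, 0, 0], [0, 0, 0], -1], [[0.09, 0, 0.8], [0, 0, 0], -1], [[0.09, 0, 1.4], [0, 0, 0], -1], [[0.09, 0, 1.8], [0, 0, 0], -1], [[0.09, 0, 2], [0, 0, 0], -1], [[0.09, 0, 2], [0, 0, 0], -1]]'

```text
time_s: 19.15
eef_pos: [0.4977, -0.1332, 0.1099]
tcp_rot: [-3.139, 0.001, -2.891]
force: [-0.2, 0.2, -1.4]
finger_gap: 0.174
```

Tip about 10 mm into the pocket with no contact force; continuing down.

Call:
arm_command --rows '[[[0, 0, 0.6], [0, 0, 0], -1], [[0, 0, 1.2], [0, 0, 0], -1], [[0, 0, 1.8], [0, 0, 0], -1], [[0, 0, 2.4], [0, 0, 0], -1], [[0, 0, 2.9], [0, 0, 0], -1], [[0, 0, 3.2], [0, 0, 0], -1], [[0, 0, 3.4], [0, 0, 0], -1], [[0, 0, 3.4], [0, 0, 0], -1]]'

```text
time_s: 19.95
eef_pos: [0.4977, -0.1332, 0.0757]
tcp_rot: [-3.14, 0.001, -2.891]
force: [0.1, 0.6, -1.1]
finger_gap: 0.177
```

Call:
arm_command --rows '[[[0, 0, 0.05], [0, 0, 0], -1], [[0, 0, 0.1], [0, 0, 0], -1], [[0, 0, 0.1], [0, 0, 0], -1]]'

```text
time_s: 20.25
eef_pos: [0.4977, -0.1333, 0.0748]
tcp_rot: [-3.139, 0.001, -2.891]
force: [-0.2, 0.8, -0.7]
finger_gap: 0.171
```

Call:
arm_command --rows '[[[0, 0, 0], [0, 0, 0], -0.5], [[0, 0, 0], [0, 0, 0], -0.3], [[0, 0, 0], [0, 0, 0], 0], [[0, 0, 0], [0, 0, 0], 0], [[0, 0, 0], [0, 0, 0], 0]]'

```text
time_s: 20.75
eef_pos: [0.4978, -0.1332, 0.0748]
tcp_rot: [-3.139, 0.001, -2.891]
force: [-0.1, -0.4, 0.4]
finger_gap: 0.5
```

Call:
arm_command --rows '[[[0, 0, -1], [0, 0, 0], 0], [[0, 0, -3], [0, 0, 0], 0], [[0, 0, -6], [0, 0, 0], 0], [[0, 0, -10], [0, 0, 0], 0], [[0, 0, -13], [0, 0, 0], 0], [[4, -4, -13], [0, 0, 0], 0], [[7, -8, -13], [0, 0, 0], 0], [[7, -8, -13], [0, 0, 0], 0]]'

```text
time_s: 21.55
eef_pos: [0.4467, -0.2331, 0.2056]
tcp_rot: [-3.137, -0.001, -2.898]
force: [-0.2, 1.3, -1.1]
finger_gap: 0.5
```

```bash
python3 - <<'E'
from h import *
st()
a=cal("side")["frame"];b=cal("top")["frame"]
o=np.zeros((560,800,3),np.uint8);o[:,:400]=cv2.resize(a[220:304,290:350,::-1],(400,560),interpolation=2);o[:300,400:]=cv2.resize(b[170:215,200:260,::-1],(400,300),interpolation=2);cv2.imwrite("pics/f.png",o)
E
```

```text
t 21.55 pos [ 0.4467 -0.2331  0.2056] rot [-3.1371e+00 -5.0000e-04 -2.8976e+00] F [-0.2  1.3 -1.1] gap 0.500
```

View pics/f.png

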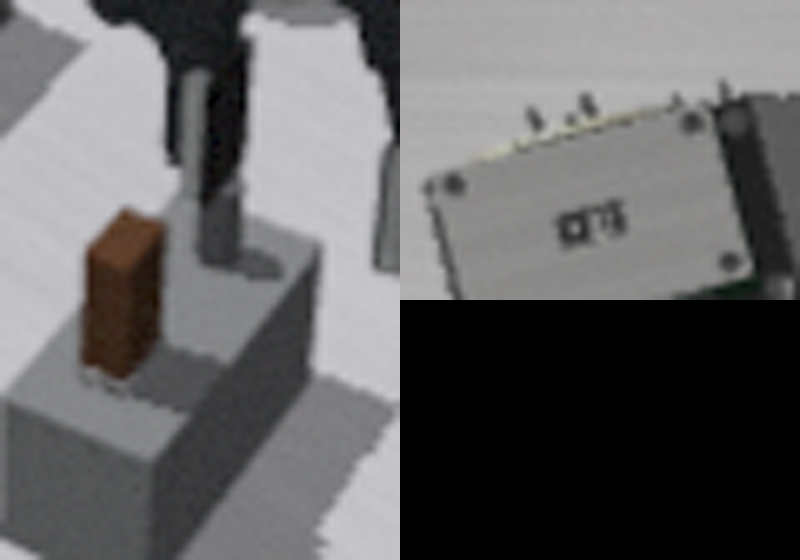

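The blade is upright and down in the pocket, with its foot at about (120,375). The pointer is between the pins at (572,122), with the pins at (535,118) and (588,105).

Call:
arm_command --rows '[[[0, 0, 0], [0, 0, 0], 0], [[0, 0, 0], [0, 0, 0], 0]]'

```text
time_s: 21.85
eef_pos: [0.4495, -0.228, 0.2057]
tcp_rot: [-3.139, 0.002, -2.892]
force: [-0.2, -1.1, -0.5]
finger_gap: 0.5
```

```bash
python3 -c "
from h import *
st();print(arm.finish_job())"
```

```text
t 21.85 pos [ 0.4495 -0.228   0.2057] rot [-3.1391e+00  1.7000e-03 -2.8921e+00] F [-0.2 -1.1 -0.5] gap 0.500
the job is handed in; nothing more can be done
None
```

I took the blade from the stand, found a notch by feel and advanced the star wheel in three strokes. I then put the blade back in its pocket and handed the job in at about 22 s of the 72 s allowed; no verdict is given.

- **Pointer:** the last top pictures show it between the two index pins, at about 1.50 rad, nearer the lower-angle pin than the middle. From the length of the last stroke I had expected 1.58 rad. Both are within 1.421 to 1.721, but at 1.50 the margin to the lower limit is only about 0.08 rad.
- **Force:** the highest readings I took were about 8 N while standing on a tooth and 3 to 4 N while pushing. One reading of about 13 N came in free air, while the arm was stopping.
- **Blade:** it looks upright in its pocket and fully down. It was released within 0.1 mm of the height at which it was picked up.
- **Arm and bystanders:** the gripper is clear and touches nothing. No contact with a bystander was felt, but I did not measure their positions at the end.

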